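Swing the magnifier over the ring and press its light button

TASK

Gently push the swing arm of the bench magnifier round with a fingertip until its lens stands centred over the gold ring, and leave it there. Then press the light button on the back of the magnifier's base right down with a fingertip and let it come up again. Nothing is gripped or lifted, and the jewellery and all the other things on the table stay where they are.

Things in the scene. Friction and masses are not known exactly. Their poses are not given: they have to be found in the camera images.
- magnifier: Bench magnifier, fixed to the table and not tipped or shifted by pushing: round white base (120 mm diameter, 16 mm high) with an aluminium post in its middle. Origin: on the table under the post's axis, z up. Its x axis points from the post to the light button (away from the robot, turned -0.4 to 0.1 rad about z). The post and pivot end 101 mm above the table.
- swing_arm (a joint): Angle (rad) of the horizontal swing arm about the post, -1.4 to 1.5. At 0 the arm points along the base's -x axis (towards the robot); it grows counter-clockwise seen from above, so that the lens, in front of the post, moves to the robot's right (-y). Light dry friction: about 1 N at bar_middle moves it; it stays where left and hardly coasts. It starts near the wax jar, over no jewellery.
- lens_centre (a point): Centre of the round lens, on the swing arm 170 mm from the post's axis, 86 mm above the table. Its white rim measures 87 mm outside and spans 81 to 91 mm above the table.
- bar_middle (a point): Point on the centre line of the arm's aluminium bar, 90 mm from the post's axis, 86 mm above the table: a good place to push sideways. The bar is 12 mm wide, 14 mm high (79 to 93 mm above the table) and runs from a pivot collar of 32 mm diameter to a black cross pin 121 mm from the axis. The space beside it is free down to 30 mm above the table.
- light_button_top (a point): Centre of the top of the light button: white round push button, 24 mm diameter, on a grey housing on the base 78 mm behind the post. It is pressed straight down 6 mm against a spring (4 N fully down) and comes up by itself.
- light_button (a joint): Travel of the light button (m): 0 up, 0.006 fully down.
- gold_ring: Wide openwork gold finger ring, 21 mm diameter, 7 mm high, lying flat and loose on the table; origin at the centre of its underside. It lies 160 to 180 mm from the post's axis, at one of three places round the magnifier; the earring and the bracelet lie at the other two.
- stone_earring: Loose earring, 17 x 31 x 10 mm, a small gold hoop with a gold bead and a blue stone; to be left alone.
- bead_bracelet: Loose round bracelet of beads, 68 mm across, 10 mm high; to be left alone.
- wax_jar: Loose low white round jar, 45 to 52 mm across, up to 24 mm high, among the jewellery; origin under its centre; to be left alone.
- thread_spool: Loose upright spool of thread, 51 mm diameter, 60 mm high, left of the magnifier; origin under its centre; to be left alone.
- cord_spool: Loose spool of cord lying on its side, 72 x 76 x 51 mm, right of and behind the magnifier; to be left alone.
- tumbler: Tall white paper beaker, 104 mm across, 131 mm high, with a straw that sticks out about 70 mm higher; stands fixed at the right of the work, always in the same place; origin under its centre.

How it is judged:
By the outcome, as a careful person would: the job done as asked, in the order asked, and still so for the second after the job is handed in, with the robot touching nothing.
It also fails if it takes over 58 s, if anything falls off the work surface, if the arm or the gripper's body presses on something with over 40 N, if the wrist force passes 120 N, or if a joint passes its speed limit or range.

ROBOT

A 6-joint arm with a two-finger parallel gripper is mounted at the origin on a cart in front of the work surface, level with it; the furniture and walls round the work are solid. World frame = base frame: x ahead of the robot, y to its left, z up, the work surface at z = 0. Lengths are in m, angles in rad, forces in N, time in s.
With the tool pointing down it reaches from about 0.25 to 0.775 m from the base axis. Payload 4 kg.
Tool frame: the origin (TCP) lies midway between the tips of the shut fingers; the grasp point (between the pads) lies 19 mm behind it (robot.tcp_to_grasp is the distance from the TCP to the grasp point, in m); x points along the fingers, y is the direction in which the jaws open and shut, and the axes are right-handed (so a half turn about x gives the same grasp; the last joint's range is limited). The gripper opens to 94 mm and grips with 3 to 60 N. Pads are 16 mm wide; open, the fingers measure 119 mm over their backs; the gripper's body (75 mm by 177 mm) begins 78 mm behind the grasp point.
Start: joints at [-1.409, 0.087, 1.371, -0, 1.684, -0.103], TCP at [0.144, -0.531, 0.206] pointing down, gripper open.
Joint ranges: [-3.1, 3.1], [-0.76, 2.03], [0.27, 2.55], [-1.08, 4.22], [0.17, 2.65], [-2.57, 2.57]. Speed limits (rad/s): [2.79, 2.79, 3.14, 3.14, 3.14, 3.14].

INTERFACE

Orientations are given as [roll, pitch, yaw] about the fixed x, y, z axes, in that order (R = Rz(yaw) Ry(pitch) Rx(roll)).
In Python, from bench import robot gives the robot as it stands.
- The arm moves only by the tool send_rows, never from a script. Its argument "increments" is a list of rows, each a list of 5 numbers: the opening, from -1 (shut) to 1 (fully open), so that 0 is half open, then the shift along the tool's x, y, z in m, then the turn about the tool's x in rad. In form: [[hand, tx, ty, tz, roll], ...]. A call has 1 to 5 rows; each row is the pose to reach, as a shift and turn from the pose commanded when the call began, along the tool's axes at that moment; what a row does not reach only later rows make up. A row lasts 1/12 s, in which the tool goes at most 41.7 mm and 7.16 degrees, less where a joint would pass 70% of its speed; a pose out of reach is approached as far as the arm can. A call with a gripper value outside its range is refused whole. The fingers move at their own pace and stop on an object; the grip force is fixed at half the most. Time passes only in rows, so rows that repeat a pose let the fingers close. It gives the time, the measured TCP pose, the force and the opening at its end, in the units of the state.
- robot.get_obs(): the state, without advancing time (a new reading comes with each control period).
- robot.snapshot(name): name is "side" or "top"; returns a dict with "image" (400x640x3 uint8, red, green, blue), "intrinsics" (3x3 intrinsics, pixels), "k1" (the pictures are not rectified: a ray, as slopes to the right and down, at radius r is drawn at 1 + k1 r^2 times it, then the intrinsics apply), "world_from_camera" (4x4, takes a point from camera to world coordinates). Camera axes: x right, y down, z forward; pixel columns grow to the right and rows downward; lengths in m; the calibration is good to about 2 mm. A picture is of the moment at which its call begins. There is no depth.
- robot.close_job(): hands the job in, once; it reports no verdict.
The state is a dict: "time": time; "joint_positions": joint angles; "qvel": joint speeds; "joint_torque": joint torques, N m; "tool_pos": TCP position; "ee_rot": TCP orientation; "wrist_force": force on the tool from outside, world axes, zero at the start; "wrist_torque": the same for the moment, N m; "width": finger opening in m.
Only numpy, scipy, OpenCV 4.12 (cv2) and the standard library are available. Lean on these libraries where they do the work, as an engineer would, in place of code of your own. Each camera call takes 0.05 s, during which the arm holds its last target.

## Working session

There is one attempt and no reset: what is moved stays moved. The work goes in short steps, Python scripts to look and compute and a tool call to move; the robot and the scene stay as the last step left them, time stands still between calls to the robot, and variables do not carry over. Pictures are saved under pics/ and viewed, and the job is handed in when it is done.

Besides the shell and the picture viewer there is one more tool, called as name(argument=value, ...), one argument or row to a line, values as JSON. send_rows: Moves the arm, as the interface text tells. Its arguments: {"type":"object","properties":{"increments":{"type":"array"}},"required":["increments"]}

```bash
ls; mkdir -p pics
python3 - <<'E'
from bench import robot
import cv2
o=robot.get_obs()
for k,v in o.items(): print(k,v)
for n in("side","top"):
    s=robot.snapshot(n); cv2.imwrite(f"pics/{n}0.png",s["image"][:,:,::-1])
    print(n,s["intrinsics"],s["k1"],s["world_from_camera"])
E
```

```text
pics
time 0.0
joint_positions [-1.40914883e+00  8.79529343e-02  1.37223980e+00 -6.93809407e-06
  1.68359063e+00 -1.03106684e-01]
qvel [ 8.48614430e-04  2.42542061e-03 -1.02625473e-03 -9.37613540e-06
 -5.65169583e-04  1.42231021e-03]
joint_torque [-6.01548836e-04 -3.40187144e+01 -3.02424073e+01  7.17785326e-02
  3.28665320e-02 -1.51470349e-04]
tool_pos [ 0.14382119 -0.53029901  0.20431264]
ee_rot [-1.67075532  1.5686056   1.73559074]
wrist_force [0.20061635 0.01363036 0.28659423]
wrist_torque [ 0.01646766  0.04841585 -0.03368901]
width 0.0937933339040632
side [[466.59537539   0.         318.99698039]
 [  0.         466.59537539 201.46462448]
 [  0.           0.           1.        ]] 0.03712820907047634 [[-0.83450187 -0.35658463  0.42006432  0.09178159]
 [-0.55099503  0.54465248 -0.63226431  0.7856743 ]
 [-0.00333334 -0.75907909 -0.65098988  0.73962779]
 [ 0.          0.          0.          1.        ]]
top [[378.54092344   0.         322.14892815]
 [  0.         378.54092344 200.94245702]
 [  0.           0.           1.        ]] -0.04589720445946242 [[-0.0141     -0.98275646  0.18436628  0.36273041]
 [-0.99989003  0.01301054 -0.00711766  0.17197258]
 [ 0.00459622 -0.18444637 -0.98283183  0.94297244]
 [ 0.          0.          0.          1.        ]]
```

View pics/side0.png

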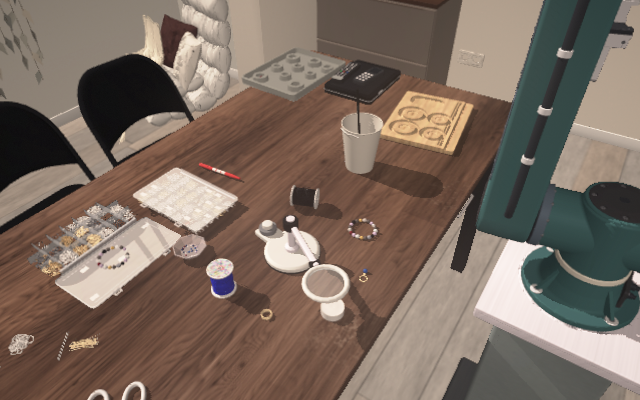

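View pics/top0.png

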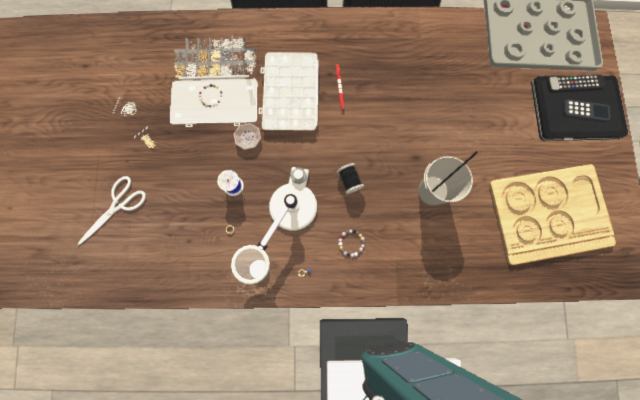

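```bash
cat > h.py <<'E'
import numpy as np, cv2
from bench import robot
def ray(s,u,v):
    K=s["intrinsics"];k=s["k1"];T=s["world_from_camera"]
    d=np.array([(u-K[0,2])/K[0,0],(v-K[1,2])/K[1,1]]);p=d.copy()
    for _ in range(30): p=d/(1+k*(p@p))
    return T[:3,3],T[:3,:3]@np.r_[p,1]
def at(s,u,v,z):
    o,d=ray(s,u,v); return o+d*(z-o[2])/d[2]
def tri(s1,p1,s2,p2):
    o1,d1=ray(s1,*p1);o2,d2=ray(s2,*p2)
    a=np.linalg.lstsq(np.c_[d1,-d2],o2-o1,rcond=None)[0]
    return (o1+a[0]*d1+o2+a[1]*d2)/2, np.linalg.norm(o1+a[0]*d1-o2-a[1]*d2)
def proj(s,P):
    K=s["intrinsics"];k=s["k1"];T=s["world_from_camera"]
    c=T[:3,:3].T@(np.asarray(P,float)-T[:3,3]);p=c[:2]/c[2];p=p*(1+k*(p@p))
    return p*K[0,0]+K[:2,2]
def crop(s,x0,y0,x1,y1,f,name):
    im=cv2.resize(s["image"][y0:y1,x0:x1],None,fx=f,fy=f,interpolation=cv2.INTER_CUBIC)
    cv2.imwrite("pics/"+name,im[:,:,::-1])
E
python3 - <<'E'
from h import *
t=robot.snapshot("top");s=robot.snapshot("side")
crop(t,210,150,370,290,5,"t1.png");crop(s,200,180,360,330,4,"s1.png")
E
```

```text
(no output)
```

View pics/t1.png

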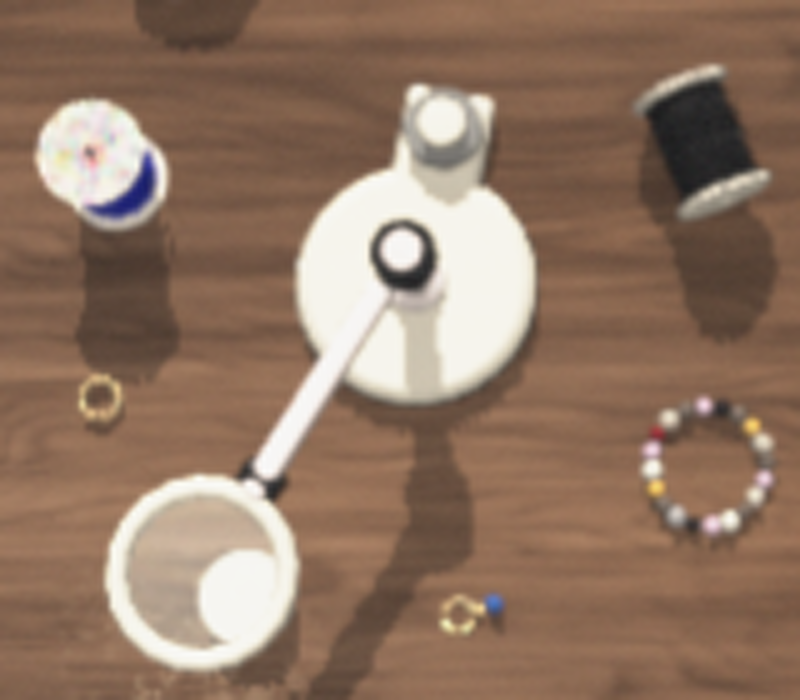

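View pics/s1.png

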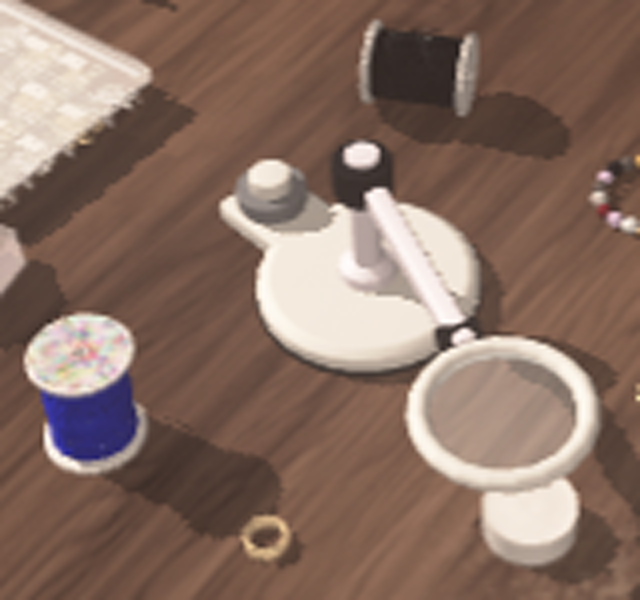

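Run:
```python
from h import *
t=robot.snapshot("top");s=robot.snapshot("side")
P={'post':((404,250),(362,155)),'lens':((202,572),(504,412)),'ring':((101,398),(267,538)),'btn':((442,120),(270,180)),'spool':((90,155),(80,353)),'pin':((262,477),(456,336)),'base':((416,283),None)}
for k,(a,b) in P.items():
    pt=(210-.4+a[0]/5,150-.4+a[1]/5)
    if b:
        ps=(200-.4+b[0]/4,180-.4+b[1]/4)
        print(k,*tri(t,pt,s,ps))
    for z in (0,.0035,.016,.086,.101): print('   ',z,at(t,*pt,z)[:2], at(s,*ps,z)[:2])
```

```text
post [0.52566673 0.23814037 0.09773464] 0.0007066644507998142
    0 [0.54414918 0.245607  ] [0.59213956 0.15488653]
    0.0035 [0.54347582 0.2453337 ] [0.58977181 0.15787149]
    0.016 [0.54107094 0.2443576 ] [0.58131557 0.16853205]
    0.086 [0.52760362 0.23889147] [0.53396059 0.22823119]
    0.101 [0.52471776 0.23772016] [0.52381309 0.24102386]
lens [0.38182626 0.32938968 0.08457993] 0.000561231345839641
    0 [0.3839854 0.3450381] [0.41897846 0.27036019]
    0.0035 [0.38390651 0.34439573] [0.41743013 0.27279871]
    0.016 [0.38362475 0.34210158] [0.41190037 0.28150772]
    0.086 [0.38204692 0.32925435] [0.38093374 0.33027818]
    0.101 [0.38170882 0.32650137] [0.37429803 0.340729  ]
ring [0.47057318 0.39697718 0.00203441] 0.0002582689761397488
    0 [0.47069101 0.39739874] [0.47174408 0.39594949]
    0.0035 [0.47029029 0.39656203] [0.46994606 0.39779371]
    0.016 [0.46885917 0.39357379] [0.46352454 0.40438021]
    0.086 [0.4608449  0.37683965] [0.42756405 0.44126462]
    0.101 [0.45912755 0.37325377] [0.41985824 0.44916843]
btn [0.60363676 0.22420879 0.02911351] 0.001291195108906
[... 576 characters left out ...]
810743]
    0.101 [0.57094191 0.38174846] [0.55245334 0.41677216]
pin [0.42456166 0.30331229 0.0843573 ] 0.0006701513365579008
    0 [0.43030557 0.31604793] [0.46776429 0.24134366]
    0.0035 [0.43005475 0.31551317] [0.4659851  0.24391949]
    0.016 [0.42915898 0.31360332] [0.45963084 0.25311889]
    0.086 [0.42414265 0.30290812] [0.42404701 0.30463554]
    0.101 [0.42306772 0.30061629] [0.41642191 0.31567482]
    0 [0.52708101 0.23951679] [0.46776429 0.24134366]
    0.0035 [0.52647099 0.23926609] [0.4659851  0.24391949]
    0.016 [0.52429237 0.23837072] [0.45963084 0.25311889]
    0.086 [0.51209207 0.23335669] [0.42404701 0.30463554]
    0.101 [0.50947772 0.23228226] [0.41642191 0.31567482]
```

```bash
cat >> h.py <<'E'
from scipy.spatial.transform import Rotation as Ro
def tool():
    o=robot.get_obs(); return np.array(o["tool_pos"]),Ro.from_euler("xyz",o["ee_rot"]).as_matrix(),o
def to(*targets):
    p,R,o=tool(); print("t",round(o["time"],2),"p",p.round(4),"F",np.round(o["wrist_force"],2))
    for x in targets: print(x,"->",(R.T@(np.array(x)-p)).round(4))
E
python3 - <<'E'
from h import *
p,R,o=tool();print(R.round(3))
to((.427,.253,.206),(.427,.253,.07))
t=robot.snapshot("top")
import numpy as np
print(at(t,462,165,.131))
E
```

```text
[[-0.     0.262 -0.965]
 [ 0.001 -0.965 -0.262]
 [-1.    -0.001 -0.   ]]
t 0.3 p [ 0.1439 -0.5307  0.2051] F [-0.41  0.3  -0.83]
(0.427, 0.253, 0.206) -> [-4.000e-04 -6.823e-01 -4.783e-01]
(0.427, 0.253, 0.07) -> [ 0.1356 -0.6822 -0.4783]
[ 0.592858   -0.14851038  0.131     ]
```

send_rows(
  increments=[
    [-1, 0, -0.028, -0.02, 0],
    [-1, 0, -0.056, -0.04, 0],
    [-1, 0, -0.084, -0.06, 0],
    [-1, 0, -0.112, -0.08, 0],
    [-1, 0, -0.14, -0.1, 0],
  ],
)

```text
time: 0.77
tool_pos: [0.204, -0.368, 0.2054]
ee_rot: [2.809, 1.571, -0.068]
wrist_force: [1.1, -1.1, -0.3]
width: 0.0637
```

send_rows(
  increments=[
    [-1, 0, -0.028, -0.02, 0],
    [-1, 0, -0.056, -0.04, 0],
    [-1, 0, -0.084, -0.06, 0],
    [-1, 0, -0.112, -0.08, 0],
    [-1, 0, -0.14, -0.1, 0],
  ],
)

```text
time: 1.18
tool_pos: [0.2638, -0.2067, 0.2056]
ee_rot: [2.187, 1.57, -0.691]
wrist_force: [0.7, -0.2, 0.5]
width: 0.0303
```

send_rows(
  increments=[
    [-1, 0, -0.028, -0.02, 0],
    [-1, 0, -0.056, -0.04, 0],
    [-1, 0, -0.084, -0.06, 0],
    [-1, 0, -0.112, -0.08, 0],
    [-1, 0, -0.14, -0.1, 0],
  ],
)

```text
time: 1.6
tool_pos: [0.3237, -0.0453, 0.2058]
ee_rot: [2.484, 1.569, -0.393]
wrist_force: [0.2, 0.2, -0.3]
width: 0.001
```

send_rows(
  increments=[
    [-1, 0, -0.028, -0.02, 0],
    [-1, 0, -0.056, -0.04, 0],
    [-1, 0, -0.084, -0.06, 0],
    [-1, 0, -0.112, -0.08, 0],
    [-1, 0, -0.14, -0.1, 0],
  ],
)

```text
time: 2.02
tool_pos: [0.3836, 0.1162, 0.2057]
ee_rot: [2.735, 1.57, -0.141]
wrist_force: [0.7, -0.0, -0.0]
width: 0.0005
```

Run:
```python
from h import *
p,R,o=tool();print(R.round(3),o["width"])
to((.42,.245,.206),(.42,.245,.068))
```

```text
[[ 0.001  0.262 -0.965]
 [-0.    -0.965 -0.262]
 [-1.     0.    -0.001]] 0.0004759077727964231
t 2.02 p [0.3836 0.1162 0.2057] F [ 0.7  -0.01 -0.  ]
(0.42, 0.245, 0.206) -> [-0.0003 -0.1147 -0.0689]
(0.42, 0.245, 0.068) -> [ 0.1377 -0.1148 -0.0688]
```

send_rows(
  increments=[
    [-1, 0, -0.028, -0.017, 0],
    [-1, 0, -0.056, -0.034, 0],
    [-1, 0, -0.084, -0.051, 0],
    [-1, 0, -0.115, -0.069, 0],
    [-1, 0.02, -0.115, -0.069, 0],
  ],
)

```text
time: 2.43
tool_pos: [0.4227, 0.2493, 0.1886]
ee_rot: [-2.722, 1.562, 0.69]
wrist_force: [-1.2, -0.5, 0.0]
width: 0.0005
```

send_rows(
  increments=[
    [-1, 0.025, 0, 0, 0],
    [-1, 0.055, 0, 0, 0],
    [-1, 0.085, 0, 0, 0],
    [-1, 0.105, 0, 0, 0],
    [-1, 0.117, 0, 0, 0],
  ],
)

```text
time: 2.85
tool_pos: [0.4179, 0.2426, 0.0651]
ee_rot: [0.167, 1.565, -2.71]
wrist_force: [-0.8, 1.2, -0.8]
width: 0.0004
```

Run:
```python
from h import *
t=robot.snapshot("top");s=robot.snapshot("side")
crop(t,210,150,370,290,5,"t2.png");crop(s,200,130,360,330,3.0,"s2.png")
c=np.array([.5245,.2385])
T=[]
for th,off in((147,.0205),(140,.019),(132,.0175),(124,.016),(116,.0155),(110,.0148)):
    a=np.deg2rad(th);T.append(tuple((c+.09*np.array([np.cos(a),np.sin(a)])-off*np.array([np.sin(a),-np.cos(a)])).round(4))+(.068,))
to(*T)
```

```text
t 2.95 p [0.4178 0.2425 0.0655] F [-0.09  0.4  -0.99]
(np.float64(0.4379), np.float64(0.2703), 0.068) -> [-0.0027 -0.0216 -0.0267]
(np.float64(0.4433), np.float64(0.2818), 0.068) -> [-0.0027 -0.0313 -0.0349]
(np.float64(0.4513), np.float64(0.2937), 0.068) -> [-0.0028 -0.0407 -0.0457]
(np.float64(0.4609), np.float64(0.3042), 0.068) -> [-0.0029 -0.0483 -0.0578]
(np.float64(0.4711), np.float64(0.3126), 0.068) -> [-0.003  -0.0537 -0.0698]
(np.float64(0.4798), np.float64(0.318), 0.068) -> [-0.003  -0.0567 -0.0796]
```

View pics/t2.png

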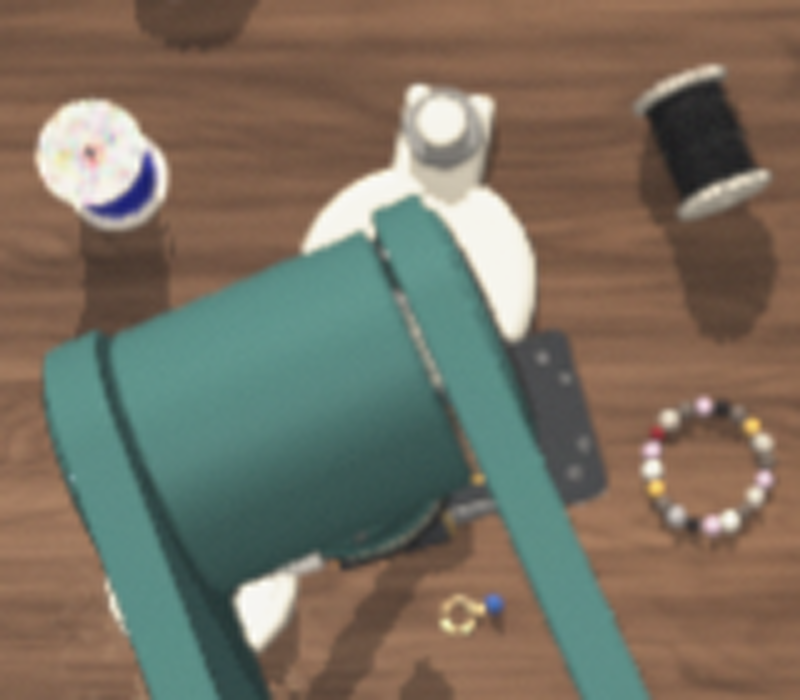

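View pics/s2.png

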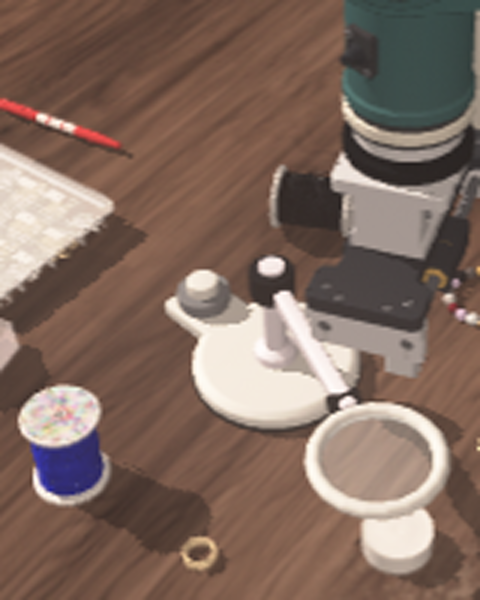

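send_rows(
  increments=[
    [-1, -0.003, -0.005, -0.006, 0],
    [-1, -0.003, -0.01, -0.012, 0],
    [-1, -0.003, -0.014, -0.018, 0],
    [-1, -0.003, -0.018, -0.022, 0],
    [-1, -0.003, -0.021, -0.026, 0],
  ],
)

```text
time: 3.37
tool_pos: [0.4404, 0.2712, 0.0725]
ee_rot: [2.985, 1.57, 0.108]
wrist_force: [-1.5, -1.1, 1.2]
width: 0.0005
```

send_rows(
  increments=[
    [-1, 0, -0.003, -0.002, 0],
    [-1, 0, -0.005, -0.004, 0],
    [-1, 0, -0.007, -0.006, 0],
    [-1, 0, -0.009, -0.008, 0],
    [-1, 0, -0.011, -0.01, 0],
  ],
)

```text
time: 3.78
tool_pos: [0.4463, 0.2836, 0.0713]
ee_rot: [0.89, 1.57, -1.987]
wrist_force: [0.5, -1.0, 0.1]
width: 0.0007
```

Run:
```python
from h import *
s=robot.snapshot("side")
crop(s,200,130,360,330,3.0,"s3.png")
to((.4513,.2937,.068),(.4609,.3042,.068),(.4711,.3126,.068),(.4798,.318,.068))
```

```text
t 3.83 p [0.4466 0.2842 0.0713] F [ 0.14  0.54 -0.29]
(0.4513, 0.2937, 0.068) -> [ 0.0033 -0.0079 -0.007 ]
(0.4609, 0.3042, 0.068) -> [ 0.0033 -0.0155 -0.0191]
(0.4711, 0.3126, 0.068) -> [ 0.0033 -0.021  -0.0311]
(0.4798, 0.318, 0.068) -> [ 0.0033 -0.0239 -0.0409]
```

View pics/s3.png

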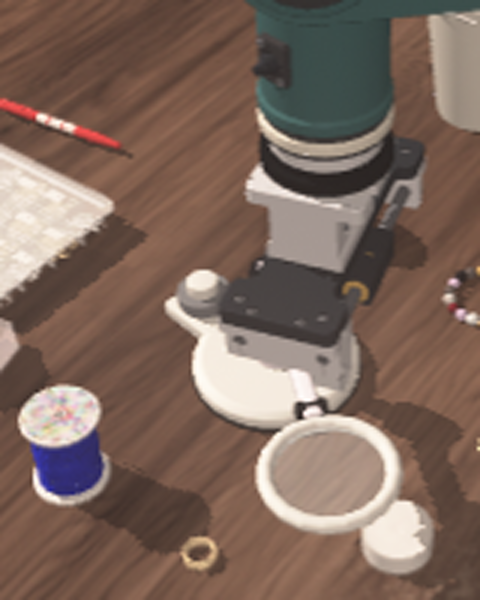

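send_rows(
  increments=[
    [-1, 0.001, -0.003, -0.003, 0],
    [-1, 0.002, -0.006, -0.006, 0],
    [-1, 0.003, -0.009, -0.009, 0],
    [-1, 0.003, -0.012, -0.013, 0],
    [-1, 0.003, -0.014, -0.016, 0],
  ],
)

```text
time: 4.25
tool_pos: [0.4583, 0.3018, 0.0681]
ee_rot: [0.291, 1.57, -2.586]
wrist_force: [0.0, -1.3, 0.3]
width: 0.0003
```

```bash
cat >> h.py <<'E'
def lens(name):
    s=robot.snapshot("side"); crop(s,200,130,360,330,3.0,name); return s
def lc(s,x,y):
    L=at(s,200-.33+x/3,130-.33+y/3,.086); d=L[:2]-[.5245,.2385]
    print("lens",L.round(4),"r",np.hypot(*d).round(4),"heading",np.rad2deg(np.arctan2(d[1],d[0])).round(2)); return L
E
python3 - <<'E'
from h import *
s=lens("s4.png"); lc(s,329,473)
to((.4609,.3042,.068),(.4711,.3126,.068),(.4798,.318,.068))
E
```

```text
lens [0.3992 0.3551 0.086 ] r 0.1711 heading 137.07
t 4.3 p [0.4587 0.3023 0.0682] F [0.47 0.93 0.12]
(0.4609, 0.3042, 0.068) -> [ 0.0002 -0.0012 -0.0026]
(0.4711, 0.3126, 0.068) -> [ 0.0002 -0.0067 -0.0146]
(0.4798, 0.318, 0.068) -> [ 0.0003 -0.0096 -0.0244]
```

View pics/s4.png

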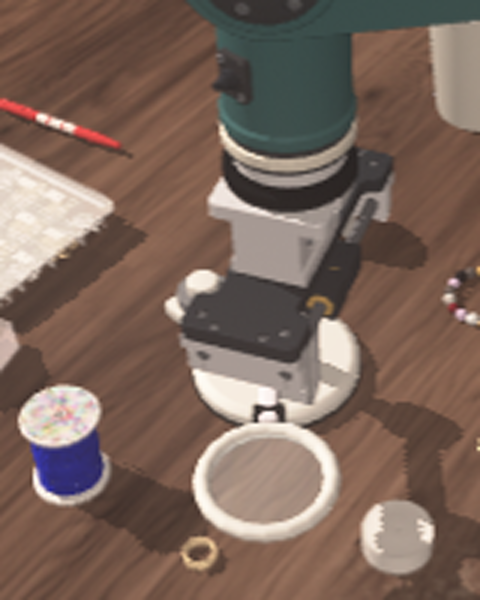

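send_rows(
  increments=[
    [-1, 0, -0.002, -0.003, 0],
    [-1, 0, -0.003, -0.006, 0],
    [-1, 0, -0.005, -0.009, 0],
    [-1, 0, -0.006, -0.012, 0],
    [-1, 0, -0.007, -0.015, 0],
  ],
)

```text
time: 4.72
tool_pos: [0.4709, 0.3121, 0.0684]
ee_rot: [0.908, 1.57, -1.969]
wrist_force: [-1.0, -1.8, -0.1]
width: 0.0005
```

Run:
```python
from h import *
s=lens("s5.png"); lc(s,266,480)
print((proj(s,(.4704,.397,.086))-[200-.33,130-.33])*3)
to((.4711,.3126,.068),(.4798,.318,.068))
```

```text
lens [0.4272 0.3796 0.086 ] r 0.1714 heading 124.58
[189.73820433 467.78371077]
t 4.77 p [0.4715 0.3126 0.0684] F [ 0.19  1.15 -0.21]
(0.4711, 0.3126, 0.068) -> [ 0.0004 -0.0001  0.0004]
(0.4798, 0.318, 0.068) -> [ 0.0005 -0.003  -0.0094]
```

View pics/s5.png

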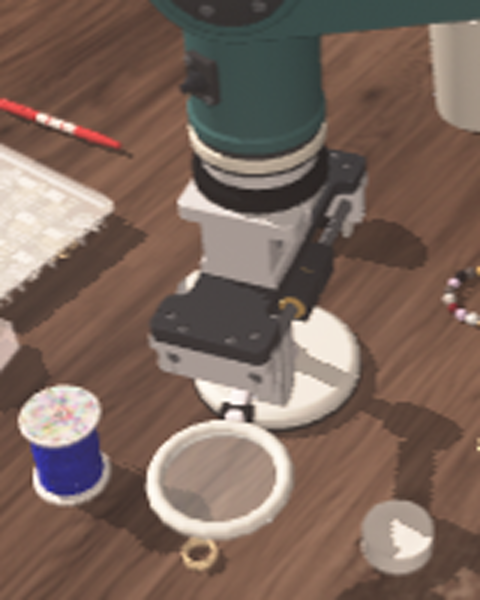

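send_rows(
  increments=[
    [-1, 0, -0.0005, -0.002, 0],
    [-1, 0, -0.001, -0.003, 0],
    [-1, 0, -0.0015, -0.005, 0],
    [-1, 0, -0.002, -0.006, 0],
    [-1, 0, -0.002, -0.006, 0],
  ],
)

```text
time: 5.18
tool_pos: [0.4763, 0.3158, 0.0685]
ee_rot: [-2.577, 1.57, 0.829]
wrist_force: [-1.2, -0.0, -0.1]
width: 0.0003
```

Run:
```python
from h import *
s=lens("s6.png"); lc(s,220,478)
crop(s,230,250,310,330,7,"s6b.png")
to((.4798,.318,.068))
```

```text
lens [0.4507 0.3932 0.086 ] r 0.1714 heading 115.49
t 5.23 p [0.4762 0.3158 0.0685] F [-0.28 -0.47 -0.75]
(0.4798, 0.318, 0.068) -> [ 0.0005 -0.0011 -0.004 ]
```

View pics/s6b.png

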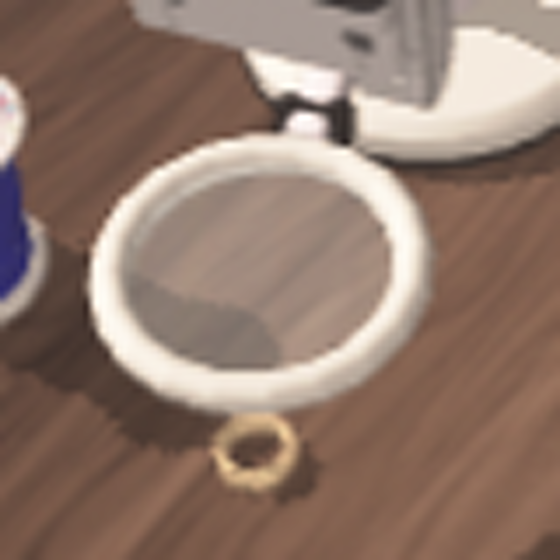

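Run:
```python
from h import *
s=robot.snapshot("side"); L=lc(s,201,474.5)
d=np.array([.4704-.5245,.397-.2385]);print(np.rad2deg(np.arctan2(d[1],d[0])))
```

```text
lens [0.4617 0.3973 0.086 ] r 0.1708 heading 111.58
108.84605196839141
```

send_rows(
  increments=[
    [-1, 0, 0, -0.0015, 0],
    [-1, 0, 0, -0.003, 0],
    [-1, 0, -0.0005, -0.0042, 0],
    [-1, 0, -0.0005, -0.0042, 0],
  ],
)

```text
time: 5.62
tool_pos: [0.4801, 0.3173, 0.0685]
ee_rot: [-2.818, 1.57, 0.588]
wrist_force: [-1.5, 0.1, 0.3]
width: 0.0006
```

send_rows(
  increments=[
    [-1, 0, 0, 0.005, 0],
    [-1, 0, 0.005, 0.015, 0],
    [-1, 0, 0.01, 0.025, 0],
    [-1, -0.03, 0.01, 0.025, 0],
    [-1, -0.06, 0.01, 0.025, 0],
  ],
)

```text
time: 6.03
tool_pos: [0.4557, 0.2993, 0.1259]
ee_rot: [0.26, 1.564, -2.617]
wrist_force: [0.1, -0.0, 0.9]
width: 0.0003
```

send_rows(
  increments=[
    [-1, -0.035, 0, 0, 0],
    [-1, -0.07, 0, 0, 0],
    [-1, -0.07, 0.035, 0, 0],
    [-1, -0.07, 0.07, 0, 0],
    [-1, -0.07, 0.1, 0, 0],
  ],
)

```text
time: 6.45
tool_pos: [0.4852, 0.2033, 0.1999]
ee_rot: [2.873, 1.567, -0.002]
wrist_force: [-0.0, 0.4, -0.9]
width: 0.0008
```

Run:
```python
from h import *
t=robot.snapshot("top");s=robot.snapshot("side")
crop(t,210,150,370,290,5,"t7.png");crop(s,210,220,330,330,6,"s7.png")
to((.603,.2243,.206))
```

```text
t 6.55 p [0.4856 0.2009 0.1989] F [-1.07 -0.18  0.11]
(0.603, 0.2243, 0.206) -> [-0.007   0.0075 -0.1195]
```

View pics/t7.png

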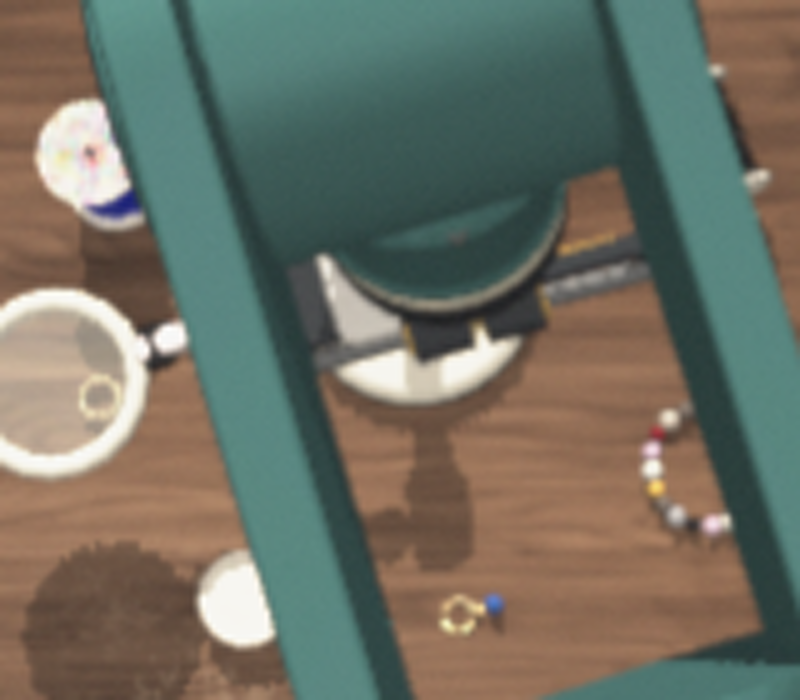

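View pics/s7.png

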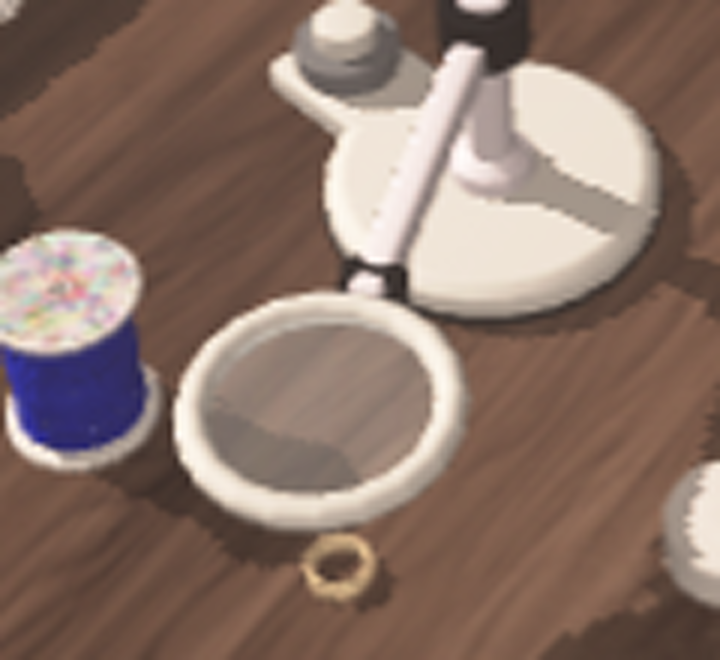

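Run:
```python
from h import *
t=robot.snapshot("top");s=robot.snapshot("side")
print(at(s,263.08,287.9,.086),at(t,220.2,226.1,.086),tri(t,(220.2,226.1),s,(263.08,287.9)))
# ring re-measure
print(at(t,209.6+101/5,149.6+398/5,.0035), at(s,209.58+340/6,219.58+567/6,.0035))
crop(t,190,180,270,260,7,"t8.png")
```

```text
[0.46691906 0.40088179 0.086     ] [0.46820391 0.39903836 0.086     ] (array([0.46836667, 0.39957631, 0.08370924]), np.float64(0.0002680848894521374))
[0.47029029 0.39656203 0.0035    ] [0.47013749 0.39786493 0.0035    ]
```

View pics/t8.png

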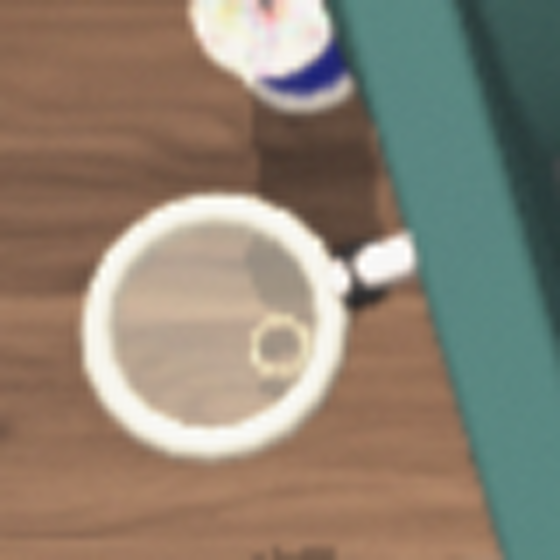

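send_rows(
  increments=[
    [-1, 0, 0.002, -0.03, 0],
    [-1, 0, 0.004, -0.06, 0],
    [-1, 0, 0.006, -0.09, 0],
    [-1, 0, 0.0075, -0.119, 0],
    [-1, 0.02, 0.0075, -0.119, 0],
  ],
)

```text
time: 7.07
tool_pos: [0.607, 0.2311, 0.1806]
ee_rot: [-3.108, 1.562, 0.3]
wrist_force: [-1.6, -1.0, 0.3]
width: 0.0005
```

send_rows(
  increments=[
    [-1, 0.03, 0, 0, 0],
    [-1, 0.06, 0, 0, 0],
    [-1, 0.09, 0, 0, 0],
    [-1, 0.115, 0, 0, 0],
    [-1, 0.115, 0, 0, 0],
  ],
)

```text
time: 7.48
tool_pos: [0.5963, 0.2288, 0.0556]
ee_rot: [-0.021, 1.557, -2.896]
wrist_force: [-0.5, -0.5, -1.4]
width: 0.0006
```

Run:
```python
from h import *
s=robot.snapshot("side")
crop(s,200,130,360,280,4,"s9.png")
to((.6025,.2243,.05),(.6025,.2243,.03))
```

```text
t 7.53 p [0.5982 0.2291 0.0592] F [-0.41 -0.3   0.66]
(0.6025, 0.2243, 0.05) -> [ 0.0092  0.0057 -0.003 ]
(0.6025, 0.2243, 0.03) -> [ 0.0292  0.0058 -0.0032]
```

View pics/s9.png

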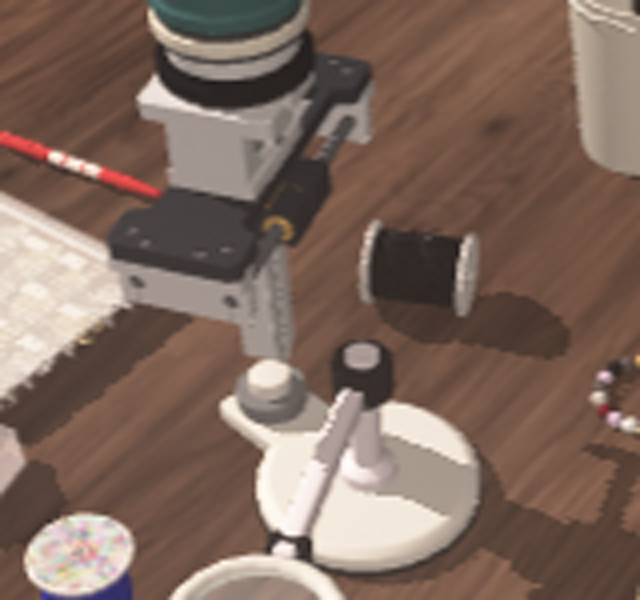

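send_rows(
  increments=[
    [-1, 0, 0.004, -0.002, 0],
    [-1, 0.005, 0.0045, -0.002, 0],
    [-1, 0.01, 0.0045, -0.002, 0],
    [-1, 0.01, 0.0045, -0.002, 0],
    [-1, 0.01, 0.0045, -0.002, 0],
  ],
)

```text
time: 7.95
tool_pos: [0.6048, 0.2245, 0.0541]
ee_rot: [3.124, 1.57, 0.247]
wrist_force: [0.8, -0.6, 0.4]
width: 0.0006
```

Run:
```python
from h import *
s=robot.snapshot("side")
crop(s,240,190,300,250,8,"s10.png")
to((.6025,.2243,.03))
```

```text
t 8.0 p [0.6048 0.2246 0.0542] F [ 0.18 -0.56  0.8 ]
(0.6025, 0.2243, 0.03) -> [ 0.0242 -0.0003  0.0023]
```

View pics/s10.png

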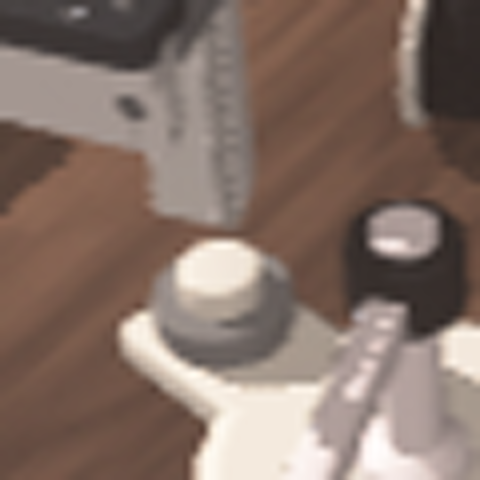

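Run:
```python
from h import *
s=robot.snapshot("side")
for P in((.6048,.2246,.054),(.6048,.2246,.03),(.6025,.2243,.03),(.6036,.2242,.029)): print(P,(proj(s,P)-[239.56,189.56])*8)
```

```text
(0.6048, 0.2246, 0.054) [206.83637539 212.50725632]
(0.6048, 0.2246, 0.03) [213.59909203 276.65448863]
(0.6025, 0.2243, 0.03) [220.83575979 279.16666586]
(0.6036, 0.2242, 0.029) [218.19653745 280.08819307]
```

send_rows(
  increments=[
    [-1, 0.004, 0, 0.002, 0],
    [-1, 0.008, 0, 0.002, 0],
    [-1, 0.012, 0, 0.002, 0],
    [-1, 0.016, 0, 0.002, 0],
    [-1, 0.018, 0, 0.002, 0],
  ],
)

```text
time: 8.47
tool_pos: [0.6023, 0.2239, 0.0347]
ee_rot: [0.103, 1.57, -2.773]
wrist_force: [0.1, -0.3, 2.5]
width: 0.0004
```

send_rows(
  increments=[
    [-1, 0.002, 0, 0, 0],
    [-1, 0.003, 0, 0, 0],
    [-1, 0.004, 0, 0, 0],
  ],
)

```text
time: 8.72
tool_pos: [0.6024, 0.2239, 0.0318]
ee_rot: [0.236, 1.57, -2.641]
wrist_force: [-2.8, -0.3, 3.5]
width: 0.0007
```

send_rows(
  increments=[
    [-1, 0.001, 0, 0, 0],
    [-1, 0.002, 0, 0, 0],
  ],
)

```text
time: 8.88
tool_pos: [0.6025, 0.2239, 0.0311]
ee_rot: [1.485, 1.571, -1.392]
wrist_force: [-4.7, -2.3, 12.3]
width: 0.0004
```

send_rows(
  increments=[
    [-1, 0.001, 0, 0, 0],
    [-1, 0.002, 0, 0, 0],
  ],
)

```text
time: 9.05
tool_pos: [0.6025, 0.2239, 0.031]
ee_rot: [2.678, 1.57, -0.199]
wrist_force: [-7.1, -2.1, 17.5]
width: 0.0006
```

Run:
```python
from h import *
s=robot.snapshot("side")
crop(s,240,190,300,250,8,"s11.png")
to((.6025,.2243,.03))
```

```text
t 9.1 p [0.6025 0.224  0.0311] F [-6.73 -1.82 13.52]
(0.6025, 0.2243, 0.03) -> [ 0.0011 -0.0003 -0.0001]
```

View pics/s11.png

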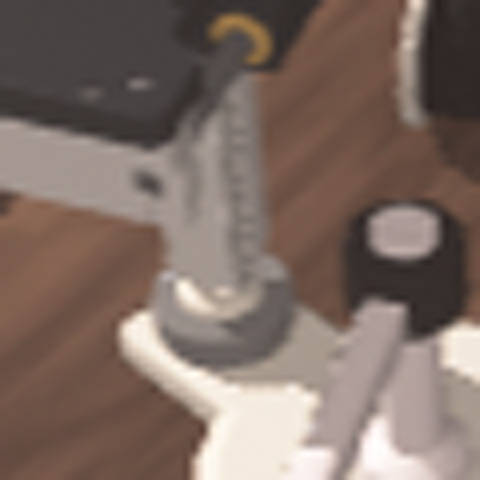

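send_rows(
  increments=[
    [-1, -0.002, 0, 0, 0],
    [-1, -0.003, 0, 0, 0],
    [-1, -0.003, 0, 0, 0],
  ],
)

```text
time: 9.35
tool_pos: [0.6027, 0.224, 0.0312]
ee_rot: [2.964, 1.57, 0.087]
wrist_force: [-2.9, 0.2, 7.6]
width: 0.0006
```

send_rows(
  increments=[
    [-1, -0.001, 0, 0, 0],
    [-1, -0.002, 0, 0, 0],
    [-1, -0.002, 0, 0, 0],
  ],
)

```text
time: 9.6
tool_pos: [0.6027, 0.224, 0.0324]
ee_rot: [2.634, 1.571, -0.243]
wrist_force: [-0.9, -0.8, 2.6]
width: 0.0003
```

send_rows(
  increments=[
    [-1, -0.001, 0, 0, 0],
    [-1, -0.002, 0, 0, 0],
    [-1, -0.002, 0, 0, 0],
  ],
)

```text
time: 9.85
tool_pos: [0.6026, 0.224, 0.0344]
ee_rot: [1.737, 1.571, -1.14]
wrist_force: [-1.1, 0.7, 2.3]
width: 0.0004
```

Run:
```python
from h import *
s=robot.snapshot("side")
crop(s,240,190,300,250,8,"s12.png")
to()
```

```text
t 9.9 p [0.6026 0.224  0.0342] F [-0.84  0.64  2.54]
```

View pics/s12.png

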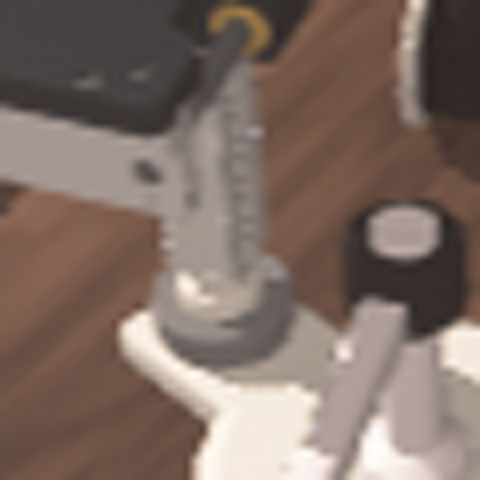

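send_rows(
  increments=[
    [-1, -0.001, 0, 0, 0],
    [-1, -0.0015, 0, 0, 0],
    [-1, -0.0015, 0, 0, 0],
  ],
)

```text
time: 10.15
tool_pos: [0.6026, 0.224, 0.0359]
ee_rot: [2.207, 1.571, -0.67]
wrist_force: [-0.7, -0.4, 1.4]
width: 0.0007
```

send_rows(
  increments=[
    [-1, -0.001, 0, 0, 0],
    [-1, -0.0015, 0, 0, 0],
    [-1, -0.0015, 0, 0, 0],
  ],
)

```text
time: 10.4
tool_pos: [0.6027, 0.224, 0.0373]
ee_rot: [2.685, 1.571, -0.192]
wrist_force: [0.2, 0.5, 0.5]
width: 0.0005
```

send_rows(
  increments=[
    [-1, -0.002, 0, 0, 0],
    [-1, -0.005, 0, 0, 0],
    [-1, -0.009, 0, 0, 0],
    [-1, -0.013, 0, 0, 0],
    [-1, -0.013, 0, 0, 0],
  ],
)

```text
time: 10.82
tool_pos: [0.6034, 0.2242, 0.0519]
ee_rot: [3.097, 1.568, 0.22]
wrist_force: [-0.1, -0.4, 1.0]
width: 0.0004
```

Run:
```python
from h import *
s=robot.snapshot("side")
crop(s,240,190,300,250,8,"s13.png")
to()
```

```text
t 10.87 p [0.6032 0.2241 0.0514] F [ 0.08  0.37 -0.31]
```

View pics/s13.png

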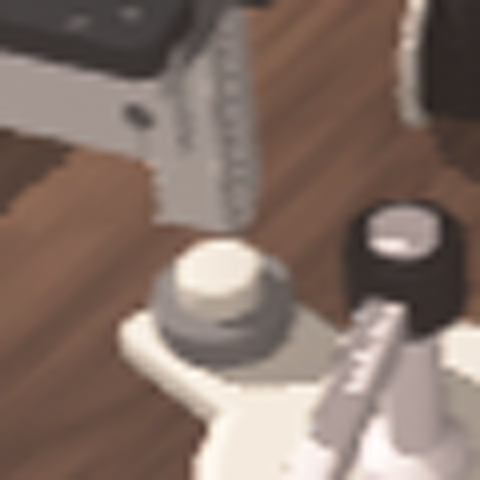

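send_rows(
  increments=[
    [-1, -0.03, 0, 0, 0],
    [-1, -0.06, 0, 0, 0],
    [-1, -0.09, 0, 0, 0],
    [-1, -0.12, 0, 0, 0],
    [-1, -0.15, 0, 0, 0],
  ],
)

```text
time: 11.28
tool_pos: [0.6023, 0.2239, 0.2018]
ee_rot: [0.156, 1.571, -2.721]
wrist_force: [0.9, -0.2, 0.1]
width: 0.0004
```

send_rows(
  increments=[
    [-1, 0, 0.02, 0.02, 0],
    [-1, 0, 0.05, 0.05, 0],
    [-1, 0, 0.08, 0.08, 0],
    [-1, 0, 0.1, 0.1, 0],
    [-1, 0, 0.1, 0.1, 0],
  ],
)

```text
time: 11.7
tool_pos: [0.5301, 0.0974, 0.2011]
ee_rot: [1.188, 1.568, -1.694]
wrist_force: [0.6, 0.7, 0.6]
width: 0.0004
```

send_rows(
  increments=[
    [-1, 0, 0, 0, 0],
    [-1, 0, 0, 0, 0],
    [-1, 0, 0, 0, 0],
    [-1, 0, 0, 0, 0],
  ],
)

```text
time: 12.03
tool_pos: [0.5327, 0.1023, 0.2002]
ee_rot: [-0.653, 1.57, 2.754]
wrist_force: [0.3, 0.7, 0.3]
width: 0.0001
```

Run:
```python
from h import *
t=robot.snapshot("top");s=robot.snapshot("side")
crop(t,190,150,370,290,4,"t14.png");crop(s,200,180,400,330,4,"s14.png");to()
```

```text
t 12.13 p [0.5325 0.1022 0.2001] F [ 1.01  0.1  -0.23]
```

View pics/t14.png

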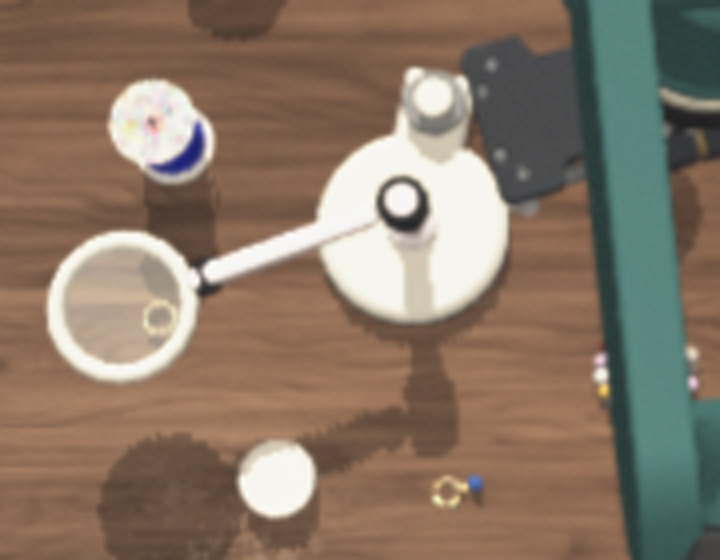

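View pics/s14.png

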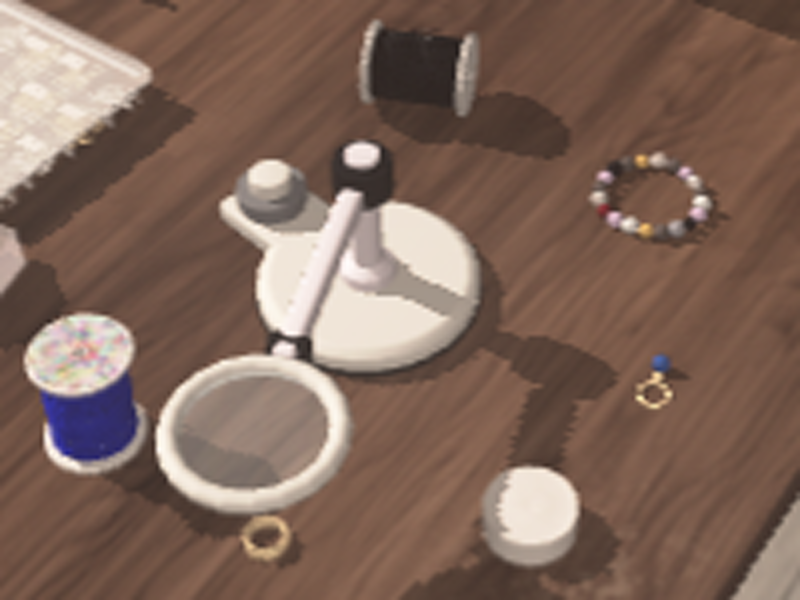

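```bash
python3 -c "
from bench import robot
print(robot.close_job())"
```

```text
the job is handed in; nothing more can be done
None
```

I swung the arm round until the lens stood over the gold ring. Then I pressed the light button right down, let it come up and backed the gripper clear. The job was handed in at about 12 s.

- **Lens:** in the last two-camera measurement, taken after the finger had left the bar, its centre was at about (0.4675, 0.400). The ring was at (0.470, 0.397), so the lens is about 4 mm off. About 1.6 mm of that is along the swing; most of the rest is because the ring lies about 2.5 mm nearer the post than the lens circle. The two cameras disagreed by about 2 mm, which matches the calibration. The final pictures showed the lens had not moved since.
- **Button:** the fingertip travelled from about z = 0.037 to a hard stop at 0.031, the full 6 mm. Further pressing, at about 12–17 N, moved it no lower. On release the force fell away smoothly, and the picture showed the button up again.
- **Other objects:** the ring, earring, jar and both spools are at the same pixels as at the start. The bracelet looks unmoved too, but the arm covered part of it in the last top view. The gripper ended clear of everything.

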